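# Change a test cell in a slotted measuring fixture

## Robot

A 6-joint arm with a two-finger parallel gripper is mounted at the origin on the work surface. World frame = base frame: x ahead of the robot, y to its left, z up, the work surface at z = 0. Lengths are in m, angles in rad, forces in N, time in s.
With the tool pointing down it reaches from about 0.3 to 0.875 m from the base axis. Payload 6.4 kg.
Tool frame: the origin (TCP) lies at the centre of the arm's flange, where the gripper is bolted on; the fingertips stand 173 mm ahead of it and the grasp point (between the pads) lies 155 mm ahead of it (env.tip_reach is the distance from the TCP to the fingertips, in m); z points along the fingers, y is the line along which they close (so a half turn about z gives the same grasp; the last joint's range is limited). The gripper opens to 85 mm and grips with 20 to 120 N. Pads are 22 mm wide; open, the fingers measure 114 mm over their backs; the gripper's body (76 mm by 85 mm) begins 54 mm behind the grasp point. The pads swing forward as they close: fully open they stand 13 mm farther back than shut.
Start: joints at [-1.437, 0.181, 1.607, -0, 1.354, -0.206], TCP at [0.192, -0.542, 0.405] pointing down, gripper open.
Joint ranges: [-2.99, 2.99], [-0.89, 2.07], [0.3, 2.58], [-1.14, 4.28], [0, 2.63], [-3.12, 3.12]. Speed limits (rad/s): [2.57, 2.57, 3.01, 3.14, 3.14, 3.14].

## Interface

Orientations are given as a unit quaternion [x, y, z, w].
In Python, from plant import monitor, eyes, workorder, models, env gives the robot as it stands. The module is installed in compiled form; this text tells all that it offers.
- The arm moves only by the tool send_rows, never from a script. Its arguments are lists of equal length, an entry for each row: "dp": the shift along the tool's x, y, z scaled (see below), a list of three; "angular": the turn, a rotation vector about the tool's x, y, z scaled (see below), a list of three. A call has 1 to 5 rows; each row shifts and turns the commanded pose from where the row before left it, along the tool's axes as they then stand; what a row does not reach is not made up. The controller multiplies each number of a shift by 200 mm and each number of a turn by 30 degrees. A row lasts 1/12 s, in which the tool goes at most 41.7 mm and 7.16 degrees, less where a joint would pass 70% of its speed; a pose out of reach is approached as far as the arm can. A call with a number of a shift or a turn outside -1 to 1 is refused whole. A call with a gripper value outside its range is refused whole. "gripper" is the opening, from 0 (shut) to 1 (fully open), set as the call begins (left out, the last holds). The fingers move at their own pace and stop on an object; "force" is the grip in N (left out, the last holds). Time passes only in rows, so rows that do not move let the fingers close. It gives the time, the measured TCP pose, the force, the opening and the grip force at its end, in the units of the state.
- monitor.read_state(): the state, without advancing time (a new reading comes with each control period).
- eyes.get_image(name): name is "side" or "top" or "wrist"; returns (picture, depth): 420x560x3 uint8, red, green, blue; 420x560 float32, m along the optical axis (not along the pixel's ray), 0 where there is no reading.
- eyes.calibration(name): a dict with "K" (3x3 intrinsics, pixels), "rvec" (rotation vector, rad) and "tvec" (3), from world to camera coordinates, as OpenCV has them. Camera axes: x right, y down, z forward; pixel columns grow to the right and rows downward; lengths in m; the calibration is good to about 2 mm. A picture is of the moment at which its call begins: read the wrist's pose just before it. calibration takes no time and is no camera call; for the wrist camera it gives the pose at the moment of the call.
- workorder.hand_in(): hands the job in; it is judged then, once.
Trained networks look in the newest picture that a camera, given by its name, has taken for a name from the list of things; names that differ only in an ending like _2 or _b are one class to them, and where a whole thing is asked for, a point or a joint stands for the part that bears it (a point fixed in the world has none). Each returns a list of dicts, best first, with "p" (0 to 1); they miss things now and then, are a little off and sometimes report something else, mostly with a low value. They report only what shows in the picture. A call takes as long as a camera call. They do not tell look-alikes from the thing itself.
- models.find_in(camera, thing): "point" ([x, y, z] in m, in world coordinates, good to about 4 mm: the middle of the surface that is visible of it).
- models.outline_of(camera, thing): "region" (420x560 bool, what is visible of it).
- models.pinpoint(camera, thing): "point" ([x, y, z] in m, in world coordinates, good to about 4 mm: a listed point, or the origin of a listed thing).
The state is a dict: "time": time; "qpos": joint angles; "dq": joint speeds; "tau": joint torques, N m; "tcp_pos": TCP position; "tcp_rot": TCP orientation; "ft_force": force on the tool from outside, world axes, zero at the start; "torque": the same for the moment, N m; "grip_width": finger opening in m; "gripper_force": force on a finger pad.
Only numpy, scipy, OpenCV 4.12 (cv2) and the standard library are available. Lean on these libraries where they do the work, as an engineer would, in place of code of your own. Each camera call takes 0.05 s, during which the arm holds its last target. There are 200 camera calls.

## Task

Of the two cells docked under the fixture's cover, the one with the broad tab has finished its test: bring it out along the slot and stand it upright in the open tray. Then slide the waiting broad-tab cell, brass nose first, in under the cover and along the slot to the station that was freed, pushed fully home against its contact block and standing flat on the bench. Leave the narrow-tab cell and everything else where it stands.

Things in the scene. Friction and masses are not known exactly. Their poses are not given: they have to be found in the camera images.
- fixture: grey metal fixture fixed to the bench, 165 deep (x) x 222 wide (y) x 53 mm high: flat cover 8 mm thick, underside 45 mm up, on 6 mm side walls and a back wall; no floor; front (x = 0) open. Origin: middle of front edge at bench level; x into the fixture, y left, z up. A T-shaped opening in the cover lets the cells' tabs stand through; the cells' bodies stay underneath and cannot pass it.
- slot_mouth (a point): on the cover's top at the front edge, y = 0: start of the mouth slot, 24 mm wide (fixture y = -12 to 12), running from the front edge to fixture x = 52 mm. Axes as the fixture's.
- slot_cross (a point): on the cover's top, middle of the cross slot (fixture x = 75, y = 0), which spans x = 52 to 98, y = -76 to 76 mm. From it two pockets 24 mm wide, centred on y = +64 and -64, run on to x = 127. A cell goes in along y = 0 until its tab is at x = 75, sideways to y = +64 or -64, then forward to x = 105 (home). Axes as the fixture's.
- station_left (a point): where a docked cell's nose touches the left station's fixed white contact block, 40 mm wide: fixture x = 147, y = +64, 16 mm above the bench; axes as the fixture's. Brass terminals stand 10 mm high on the cover above it.
- station_right (a point): the same for the right station: fixture x = 147, y = -64.
- cell_done: finished cell, docked at first in the left or right station: aluminium block 80 (x) x 50 (y) x 32 mm high, a brass nose strip on its +x end (nose face 42 mm from the origin), an upright black tab mid-top: 14 mm thick (y), 36 (the broad tab) mm long (x), from 32 to 125 mm above its underside. 0.35 kg. Origin: centre of underside; z up, x to the nose.
- cell_other: the cell in the other station, to be left alone: aluminium block 80 (x) x 50 (y) x 32 mm high, a brass nose strip on its +x end (nose face 42 mm from the origin), an upright black tab mid-top: 14 mm thick (y), 20 (the narrow tab) mm long (x), from 32 to 125 mm above its underside. 0.35 kg. Origin: centre of underside; z up, x to the nose.
- cell_fresh: waiting cell beside the fixture, nose away from the robot, within 50 deg: aluminium block 80 (x) x 50 (y) x 32 mm high, a brass nose strip on its +x end (nose face 42 mm from the origin), an upright black tab mid-top: 14 mm thick (y), 36 (broad tab) mm long (x), from 32 to 125 mm above its underside. 0.35 kg. Origin: centre of underside; z up, x to the nose.
- cell_fresh_nose (a point): middle of the nose face of the waiting cell, 42 mm ahead of its origin and 16 mm above its underside
- tray: open white plastic tray fixed to the bench, on the other side of the fixture from the waiting cell, 160 (x) x 114 (y) x 22 mm high, walls and floor 5 mm. Origin: centre of its underside. The cell may stand in it either way round.
- bottle: bystander: white bottle 52 mm across, 130 mm high, standing to one side in front of the fixture; origin: centre of its underside
- jar: bystander: amber jar 60 mm across, 90 mm high, standing in front of the fixture, on the other side from the bottle; origin: centre of its underside
- driver: bystander: screwdriver 180 mm long lying on the bench to the right of the fixture; its x runs along it
Things that resemble listed ones, but are neither listed nor needed, are in the scene too. What is shaped like the cell_fresh but green or turquoise is not meant.

How it is judged:
On the way, in this order (a step that is already met when the one before it is completed fails the run):
1. the finished cell stands upright in the tray, let go and at rest (x of cell_done in the frame of tray between -0.045 and 0.045 m and y of cell_done in the frame of tray between -0.034 and 0.034 m and z of cell_done in the frame of tray below 0.012 m and angle between cell_done's own z axis and vertical below 0.1 rad and linear speed of cell_done below 0.02 m/s and contact force between cell_done and the fingers below 0.1 N), for 0.2 s.
2. the waiting cell is home in the freed station, let go (((x of cell_fresh_nose in the frame of station_left between -0.006 and 0.004 m and y of cell_fresh_nose in the frame of station_left between -0.009 and 0.009 m) or (x of cell_fresh_nose in the frame of station_right between -0.006 and 0.004 m and y of cell_fresh_nose in the frame of station_right between -0.009 and 0.009 m)) and angle between the x axis of cell_fresh and the x axis of fixture, either way round below 0.15 rad and height (world z) of cell_fresh below 0.005 m and angle between cell_fresh's own z axis and vertical below 0.06 rad and linear speed of cell_fresh below 0.02 m/s and contact force between cell_fresh and the fingers below 0.1 N), for 0.2 s.
At the end, for the whole second after the job is handed in: finished cell upright (0.1 rad) in the tray, on its floor; waiting cell flat on the bench in the freed station, nose within 6 mm of the contact block and 9 mm of its middle line, square within 0.15 rad; both released, at rest; narrow-tab cell within 15 mm of its start (all of step 1 and all of step 2 and distance of cell_other from where it was at the start of the episode below 0.015 m); the robot touches nothing.
It fails at once if the narrow-tab cell is moved by more than 15 mm (distance of cell_other from where it was at the start of the episode above 0.015 m).
It fails at once if the bottle is moved by more than 20 mm (distance of bottle from where it was at the start of the episode above 0.02 m).
It fails at once if the jar is moved by more than 20 mm (distance of jar from where it was at the start of the episode above 0.02 m).
It fails at once if the screwdriver is moved by more than 20 mm (distance of driver from where it was at the start of the episode above 0.02 m).
It also fails if it takes over 72 s, if anything falls off the work surface, if the arm or the gripper's body presses on something with over 40 N, if the wrist force passes 120 N, or if a joint passes its speed limit or range.

## Working session

There is one attempt and no reset: what is moved stays moved. The work goes in short steps, Python scripts to look and compute and a tool call to move; the robot and the scene stay as the last step left them, time stands still between calls to the robot, and variables do not carry over. Pictures are saved under pics/ and viewed, at most 10 in all, crops included, and the job is handed in when it is done.

Besides the shell and the picture viewer there is one more tool, called after "Call:" by a JSON object that holds its "name" and its "arguments". send_rows: Moves the arm, as the interface text tells. Its arguments: {"type":"object","properties":{"dp":{"type":"array"},"angular":{"type":"array"},"gripper":{"type":"number"},"force":{"type":"number"}},"required":["dp","angular"]}

```bash
mkdir -p pics
cat > h.py <<'E'
import numpy as np, cv2
from scipy.spatial.transform import Rotation as R
from plant import monitor, eyes, workorder, models, env
np.set_printoptions(precision=4,suppress=True)
def cam(n):
    c=eyes.calibration(n); return np.array(c["K"]),cv2.Rodrigues(np.array(c["rvec"]))[0],np.array(c["tvec"]).ravel()
def cloud(n,d):
    K,Rm,t=cam(n); v,u=np.mgrid[0:d.shape[0],0:d.shape[1]]
    p=np.stack([(u-K[0,2])/K[0,0]*d,(v-K[1,2])/K[1,1]*d,d],-1)
    return (p-t)@Rm
def proj(n,P):
    K,Rm,t=cam(n); q=(np.atleast_2d(P)@Rm.T+t)@K.T; return q[:,:2]/q[:,2:]
def save(n,im): cv2.imwrite("pics/"+n,im[...,::-1])
E
python3 - <<'E'
from h import *
s=monitor.read_state(); print(s["time"],s["tcp_pos"],s["tcp_rot"],s["grip_width"],env.tip_reach)
ims=[]
for n in ("top","side"):
    im,d=eyes.get_image(n); np.savez(f"{n}.npz",im=im,d=d); ims.append(im)
    save(n+"0.png",im)
    for th in ["fixture","slot_mouth","slot_cross","station_left","station_right","cell_done","cell_other","cell_fresh","cell_fresh_nose","tray","bottle","jar","driver"]:
        r=models.pinpoint(n,th); print(n,th,[(np.round(x["point"],3).tolist(),round(x["p"],2)) for x in r[:4]])
print(monitor.read_state()["time"])
E
```

```text
0.0 [ 0.1916 -0.5418  0.4038] [ 0.9856  0.1691  0.     -0.0009] 0.0853913312403561 0.1734
top fixture [([0.562, 0.008, 0.001], 0.56)]
top slot_mouth [([0.562, 0.01, 0.054], 0.85)]
top slot_cross [([0.635, 0.014, 0.053], 0.75), ([0.667, 0.076, 0.004], 0.36)]
top station_left []
top station_right [([0.635, 0.015, 0.056], 0.62)]
top cell_done [([0.665, 0.077, 0.006], 0.56)]
top cell_other [([0.664, -0.051, -0.001], 0.97)]
top cell_fresh [([0.488, -0.306, -0.0], 0.89), ([0.345, -0.388, 0.001], 0.89), ([0.481, -0.439, 0.004], 0.66)]
top cell_fresh_nose [([0.512, -0.46, 0.017], 0.84), ([0.526, -0.33, 0.013], 0.76), ([0.361, -0.35, 0.017], 0.75)]
top tray [([0.462, 0.285, -0.005], 0.56)]
top bottle [([0.423, -0.144, 0.002], 0.87), ([0.462, 0.283, -0.003], 0.42)]
top jar [([0.442, 0.158, -0.002], 0.63)]
top driver [([0.642, -0.303, 0.004], 0.74), ([0.465, 0.288, -0.003], 0.56)]
side fixture [([0.661, -0.053, 0.003], 0.61), ([0.554, 0.013, -0.004], 0.58)]
side slot_mouth [([0.56, 0.01, 0.05], 0.77)]
side slot_cross [([0.634, 0.007, 0.05], 0.67)]
side station_left [([0.709, 0.072, 0.011], 0.86)]
side station_right [([0.709, -0.052, 0.016], 0.94)]
side cell_done [([0.661, 0.078, -0.001], 0.55)]
side cell_other [([0.66, -0.05, 0.001], 0.79), ([0.424, -0.143, 0.001], 0.53), ([0.708, 0.075, 0.015], 0.5)]
side cell_fresh [([0.345, -0.392, -0.0], 0.97), ([0.479, -0.442, -0.003], 0.87), ([0.488, -0.311, 0.001], 0.83)]
side cell_fresh_nose [([0.526, -0.334, 0.019], 0.87), ([0.513, -0.458, 0.015], 0.85), ([0.364, -0.344, 0.017], 0.65)]
side tray [([0.526, -0.334, 0.017], 0.73), ([0.455, 0.284, -0.001], 0.58)]
side bottle [([0.427, -0.146, -0.003], 0.92)]
side jar [([0.444, 0.156, -0.002], 0.88), ([0.64, 0.013, 0.052], 0.72)]
side driver [([0.645, -0.306, -0.001], 0.74)]
1.4
```

View pics/top0.png

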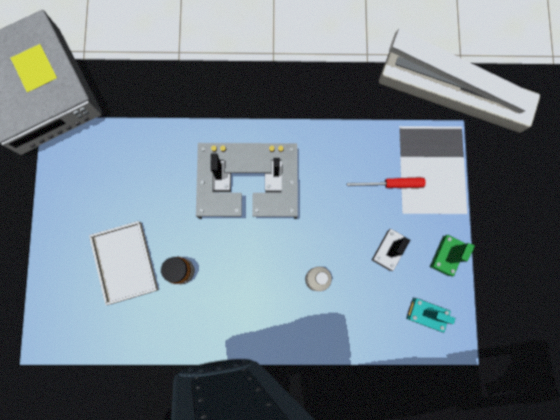

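View pics/side0.png

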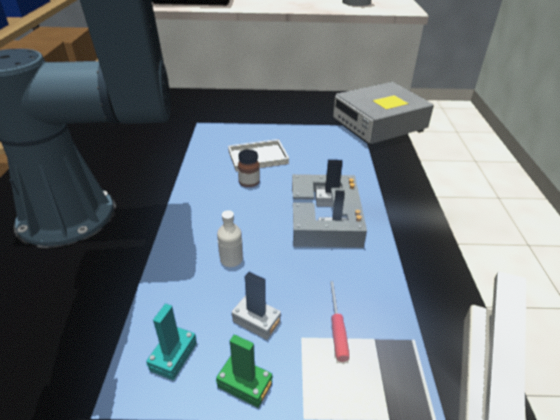

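The top view shows the fixture at pixels (197–298, 143–217), with the broad tab left at (216,165) and the narrow one right at (277,168). The tray is at (124,262), jar at (177,269), bottle at (319,279) and the silver fresh cell at (393,247). The side view agrees: broad tab at (334,173), fresh cell at (257,305), and the green and turquoise ones are look-alikes. Next I'll refine the poses from depth.

Run:
```python
from h import *
def rect(P,name):
    P=P.astype(np.float32)*1000
    (c,s,a)=cv2.minAreaRect(P[:,:2]); print(name,len(P),"c",np.round(c,1),"size",np.round(s,1),"ang",round(a,2),"zmed",np.round(np.median(P[:,2]),1),"z95",np.round(np.percentile(P[:,2],95),1))
for n in ("top","side"):
    f=np.load(n+".npz"); C=cloud(n,f["d"]); ok=f["d"]>0
    x,y,z=C[...,0],C[...,1],C[...,2]
    def sel(x0,x1,y0,y1,z0,z1):
        m=ok&(x>x0)&(x<x1)&(y>y0)&(y<y1)&(z>z0)&(z<z1)
        return m
    def clean(m): 
        return C[cv2.morphologyEx(m.astype(np.uint8),cv2.MORPH_OPEN,np.ones((2,2)))>0]
    print(n,"bench z",np.median(z[sel(.3,.5,-.1,.1,-.02,.02)]))
    rect(clean(sel(.5,.8,-.15,.18,.046,.059)),"cover")
    rect(clean(sel(.6,.75,.03,.12,.075,.15)),"done tab")
    rect(clean(sel(.6,.75,.03,.12,.115,.15)),"done tab top")
    rect(clean(sel(.6,.75,-.1,-.02,.075,.15)),"other tab")
    rect(clean(sel(.42,.56,-.38,-.25,.05,.15)),"fresh tab")
    rect(clean(sel(.42,.56,-.38,-.25,.115,.15)),"fresh tab top")
    rect(clean(sel(.42,.56,-.38,-.25,.024,.04)),"fresh body")
    rect(clean(sel(.33,.6,.195,.4,.012,.03)),"tray")
    rect(clean(sel(.33,.5,.1,.2,.03,.15)),"jar"); rect(clean(sel(.33,.5,-.2,-.1,.03,.15)),"bottle")
```

```text
top bench z 0.0008017376193828956Traceback (most recent call last):
  File "<stdin>", line 14, in <module>
  File "<stdin>", line 4, in rect
cv2.error: OpenCV(4.12.0) /io/opencv/modules/imgproc/src/convhull.cpp:143: error: (-215:Assertion failed) total >= 0 && (depth == CV_32F || depth == CV_32S) in function 'convexHull'
```

```bash
cat > m.py <<'E'
from h import *
def rect(P,name):
    if len(P)<4: print(name,len(P)); return
    P=np.ascontiguousarray(P*1000,dtype=np.float32)
    (c,s,a)=cv2.minAreaRect(np.ascontiguousarray(P[:,:2])); print(name,len(P),"c",np.round(c,1),"size",np.round(s,1),"ang",round(a,2),"zmed",np.round(np.median(P[:,2]),1),"z95",np.round(np.percentile(P[:,2],95),1))
class V:
    def __init__(s,n,d): s.C=cloud(n,d); s.ok=d>0
    def sel(s,x0,x1,y0,y1,z0,z1):
        x,y,z=s.C[...,0],s.C[...,1],s.C[...,2]
        m=s.ok&(x>x0)&(x<x1)&(y>y0)&(y<y1)&(z>z0)&(z<z1)
        return s.C[cv2.morphologyEx(m.astype(np.uint8),cv2.MORPH_OPEN,np.ones((2,2)))>0]
E
python3 - <<'E'
from m import *
for n in ("top","side"):
    f=np.load(n+".npz"); v=V(n,f["d"]); sel=v.sel
    print(n)
    rect(sel(.5,.8,-.15,.18,.046,.059),"cover")
    rect(sel(.6,.75,.03,.12,.075,.15),"done tab")
    rect(sel(.6,.75,.03,.12,.115,.15),"done tab top")
    rect(sel(.6,.75,-.1,-.02,.075,.15),"other tab")
    rect(sel(.42,.56,-.38,-.25,.05,.15),"fresh tab")
    rect(sel(.42,.56,-.38,-.25,.115,.15),"fresh tab top")
    rect(sel(.42,.56,-.38,-.25,.024,.04),"fresh body")
    rect(sel(.33,.6,.195,.4,.012,.03),"tray")
    rect(sel(.33,.5,.1,.2,.03,.15),"jar"); rect(sel(.33,.5,-.2,-.1,.03,.15),"bottle")
E
```

```text
top
cover 5278 c [570.3   6.4] size [328.8 225.6] ang 0.76 zmed 53.2 z95 56.7
done tab 196 c [669.2  73.6] size [13. 52.] ang 88.88 zmed 119.3 z95 127.2
done tab top 135 c [669.2  73.8] size [12.6 52.1] ang 89.87 zmed 124.4 z95 127.5
other tab 102 c [670.8 -57. ] size [13.8 38.2] ang 88.99 zmed 122.1 z95 126.8
fresh tab 275 c [ 490.6 -329.8] size [33.8 70.5] ang 8.65 zmed 116.7 z95 127.2
fresh tab top 145 c [ 491.5 -330.3] size [30.8 69.7] ang 9.82 zmed 124.8 z95 127.6
fresh body 548 c [ 435.3 -206.2] size [ 84.5 308.1] ang 25.7 zmed 32.7 z95 48.6
tray 734 c [472.5 155.5] size [176.6 392. ] ang 6.41 zmed 18.4 z95 24.3
jar 723 c [438.1  70. ] size [239.6  57.2] ang 88.64 zmed 89.1 z95 92.8
bottle 522 c [ 425.3 -116.6] size [130.7  50.7] ang 84.28 zmed 91.4 z95 131.2
side
cover 2722 c [ 642.5 -315.3] size [1012.2  184.7] ang 88.37 zmed 52.4 z95 55.1
done tab 294 c [ 608.1 -269.5] size [1107.1   36.7] ang 80.59 zmed 98.9 z95 124.6
done tab top 90 c [695.2 164.6] size [219.8  32.3] ang 71.58 zmed 120.3 z95 125.5
other tab 201 c [680.2 -12.2] size [116.   18.1] ang 69.99 zmed 98.3 z95 124.7
fresh tab 675 c [ 501.7 -512.6] size [ 36.4 614.6] ang 2.95 zmed 93.5 z95 125.3
fresh tab top 194 c [ 502.4 -512.5] size [ 35.  614.6] ang 2.95 zmed 123.9 z95 126.0
fresh body 767 c [ 491.3 -549.3] size [538.2  90.1] ang 89.86 zmed 31.7 z95 35.7
tray 354 c [ 537.5 -218.3] size [ 177.2 1187.3] ang 8.32 zmed 15.3 z95 22.5
jar 572 c [461.1 206.6] size [176.4  51.2] ang 74.92 zmed 64.1 z95 90.6
bottle 903 c [ 458.3 -402. ] size [ 51.8 845.8] ang 7.02 zmed 77.6 z95 129.0
```

```bash
sed -i 's/return s.C\[cv2.*/return s.C[m \& (cv2.morphologyEx(m.astype(np.uint8),cv2.MORPH_OPEN,np.ones((3,3)))>0)]/' m.py
cat > meas.py <<'E'
from m import *
def meas(sel):
    rect(sel(.5,.8,-.15,.18,.046,.059),"cover")
    rect(sel(.6,.75,.03,.12,.075,.15),"done tab")
    rect(sel(.6,.75,-.1,-.02,.075,.15),"other tab")
    rect(sel(.42,.56,-.38,-.25,.05,.15),"fresh tab")
    rect(sel(.42,.56,-.38,-.25,.118,.15),"fresh tab top")
    rect(sel(.42,.56,-.38,-.25,.024,.04),"fresh body")
    rect(sel(.33,.6,.195,.4,.012,.03),"tray")
    rect(sel(.33,.5,.1,.2,.03,.15),"jar"); rect(sel(.33,.5,-.2,-.1,.03,.15),"bottle")
E
python3 - <<'E'
from meas import *
for n in ("top","side"):
    print(n); meas(V(n,np.load(n+".npz")["d"]).sel)
s=monitor.read_state(); K,Rm,t=cam("wrist"); T=R.from_quat(s["tcp_rot"]).as_matrix()
print(K); print("cam pos in tcp",T.T@(-Rm.T@t-s["tcp_pos"])); print("cam axes in tcp (cols)\n",T.T@Rm.T)
print(T)
E
```

```text
top
cover 5244 c [643.2  10.3] size [166.4 222.2] ang 0.33 zmed 53.3 z95 56.4
done tab 196 c [661.5  74.8] size [37.  14.6] ang 1.23 zmed 123.7 z95 127.2
other tab 102 c [661.7 -54.3] size [20.1 12.7] ang 0.95 zmed 123.5 z95 127.3
fresh tab 275 c [ 489.9 -310.4] size [14.9 36.7] ang 59.17 zmed 119.3 z95 127.2
fresh tab top 138 c [ 490.  -310.5] size [14.7 36.5] ang 59.02 zmed 125.0 z95 127.7
fresh body 540 c [ 490.6 -310.3] size [50.4 80.8] ang 61.05 zmed 32.5 z95 36.1
tray 616 c [460.3 283.8] size [160.2 115.5] ang 16.53 zmed 21.1 z95 24.6
jar 716 c [442.5 154.1] size [57.7 55. ] ang 1.17 zmed 89.3 z95 92.8
bottle 520 c [ 425.  -143.2] size [49.  50.7] ang 89.29 zmed 91.5 z95 131.2
side
cover 2677 c [642.6   7.5] size [165.4 227. ] ang 0.26 zmed 52.5 z95 54.8
done tab 294 c [661.9  70.6] size [15.9 36. ] ang 89.55 zmed 104.7 z95 125.1
other tab 201 c [662.  -56.8] size [20.9 18.2] ang 1.52 zmed 104.4 z95 125.4
fresh tab 673 c [ 489.8 -312.7] size [15.9 37.4] ang 59.79 zmed 97.5 z95 125.4
fresh tab top 172 c [ 489.8 -312.6] size [15.6 36. ] ang 59.82 zmed 124.3 z95 126.1
fresh body 752 c [ 489.1 -314.6] size [51.5 82.1] ang 64.04 zmed 31.8 z95 35.7
tray 255 c [458.3 282. ] size [157.5 122.1] ang 16.93 zmed 18.1 z95 22.4
jar 568 c [442.7 151.2] size [58.  56.3] ang 47.48 zmed 67.1 z95 90.7
bottle 901 c [ 424.7 -154.4] size [39.6 51.9] ang 88.32 zmed 81.2 z95 129.8
[[290.9139   0.     282.2642]
 [  0.     290.9139 209.9769]
 [  0.       0.       1.    ]]
cam pos in tcp [ 0.0816 -0.      0.0307]
cam axes in tcp (cols)
 [[ 0.0008 -0.948  -0.3183]
 [ 1.      0.0008  0.0001]
 [ 0.0001 -0.3183  0.948 ]]
[[ 0.9428  0.3333 -0.    ]
 [ 0.3333 -0.9428  0.    ]
 [-0.     -0.0001 -1.    ]]
```

Depth fits agree with the networks and text: the cover centre is at about (0.643, 0.010) and its yaw is near 0. The tray yaw is 16.7° and the fresh cell yaw about −31°. I'll move above the fixture for a close look.

Call:
{"name": "send_rows", "arguments": {"dp": [[0.157,-0.099,0],[0.157,-0.099,0],[0.157,-0.099,0],[0.157,-0.099,0],[0.157,-0.099,0]], "angular": [[0,0,0],[0,0,0],[0,0,0],[0,0,0],[0,0,0]]}}

```text
time: 1.82
tcp_pos: [0.3074, -0.395, 0.4048]
tcp_rot: [0.986, 0.169, 0.0, 0.0]
ft_force: [0.2, -0.4, 0.5]
grip_width: 0.0853
gripper_force: 0.0
```

Call:
{"name": "send_rows", "arguments": {"dp": [[0.157,-0.099,0],[0.157,-0.099,0],[0.157,-0.099,0],[0.157,-0.099,0],[0.157,-0.099,0]], "angular": [[0,0,0],[0,0,0],[0,0,0],[0,0,0],[0,0,0]]}}

```text
time: 2.23
tcp_pos: [0.4225, -0.2491, 0.405]
tcp_rot: [0.986, 0.169, 0.0, 0.0]
ft_force: [0.9, -0.5, 0.7]
grip_width: 0.0856
gripper_force: 0.0
```

Call:
{"name": "send_rows", "arguments": {"dp": [[0.157,-0.099,0],[0.157,-0.099,0],[0.157,-0.099,0],[0.157,-0.099,0],[0.157,-0.099,0]], "angular": [[0,0,0],[0,0,0],[0,0,0],[0,0,0],[0,0,0]]}}

```text
time: 2.65
tcp_pos: [0.5376, -0.1034, 0.4049]
tcp_rot: [0.986, 0.169, 0.0, 0.0]
ft_force: [0.7, -0.1, 0.5]
grip_width: 0.0856
gripper_force: 0.0
```

Call:
{"name": "send_rows", "arguments": {"dp": [[0.157,-0.099,0],[0.157,-0.099,0],[0.157,-0.099,0],[0.157,-0.099,0],[0.157,-0.099,0]], "angular": [[0,0,0],[0,0,0],[0,0,0],[0,0,0],[0,0,0]]}}

```text
time: 3.07
tcp_pos: [0.6527, 0.0423, 0.4046]
tcp_rot: [0.986, 0.169, 0.0, 0.0]
ft_force: [1.4, -0.1, -0.0]
grip_width: 0.0855
gripper_force: 0.0
```

Call:
{"name": "send_rows", "arguments": {"dp": [[0,0,0],[0,0,0],[0,0,0],[0,0,0],[0,0,0]], "angular": [[0,0,0.127],[0,0,0.127],[0,0,0.127],[0,0,0.127],[0,0,0.127]]}}

```text
time: 3.48
tcp_pos: [0.6518, 0.0408, 0.4044]
tcp_rot: [1.0, 0.002, -0.0, -0.0]
ft_force: [0.2, 0.7, 0.1]
grip_width: 0.0854
gripper_force: 0.0
```

Run:
```python
from meas import *
s=monitor.read_state(); print(s["tcp_pos"],R.from_quat(s["tcp_rot"]).as_matrix()[:,0],s["qpos"])
im,d=eyes.get_image("wrist"); np.savez("w1.npz",im=im,d=d); save("w1.png",im)
v=V("wrist",d); sel=v.sel
rect(sel(.5,.8,-.15,.18,.046,.059),"cover")
rect(sel(.6,.75,.03,.12,.075,.15),"done tab")
rect(sel(.6,.75,.03,.12,.115,.15),"done tab top")
rect(sel(.6,.75,-.1,-.02,.075,.15),"other tab")
C=v.C; z=C[...,2]; cov=(abs(z-.0525)<.005)&v.ok
# slot edges: mouth edges y at given x, cross edges x at given y, pocket edges
def gaps(ax,val,lo,hi,w=.004):
    o=1-ax; m=(abs(C[...,o]-val)<w)&cov&(C[...,ax]>lo)&(C[...,ax]<hi)
    a=np.sort(C[...,ax][m]); i=np.where(np.diff(a)>.006)[0]; return [(round(a[k]*1e3,1),round(a[k+1]*1e3,1)) for k in i],np.round(a[[0,-1]]*1e3,1)
for x in (.575,.59,.605): print("y gaps at x",x,gaps(1,x,-.12,.14))
for y in (-.03,-.02,.03,.04): print("x gaps at y",y,gaps(0,y,.54,.75))
for x in (.63,.67,.68): print("y gaps at x",x,gaps(1,x,-.12,.14))
for th in ["slot_mouth","slot_cross","station_left","station_right","cell_done","cell_other"]:
    print(th,[(np.round(x["point"],4).tolist(),round(x["p"],2)) for x in models.pinpoint("wrist",th)[:3]])
```

```text
[0.6518 0.0408 0.4044] [ 1.      0.0044 -0.0004] [-0.1189  0.352   1.396  -0.      1.3941  1.4475]
cover 19309 c [641.9  10.5] size [165.5 222.8] ang 0.07 zmed 52.9 z95 54.2
done tab 924 c [662.7  75.4] size [36.1 14.2] ang 0.29 zmed 124.5 z95 125.9
done tab top 674 c [662.7  75.4] size [36.1 14.1] ang 0.39 zmed 124.9 z95 126.0
other tab 809 c [662.2 -53.2] size [20.1 14.8] ang 0.74 zmed 118.6 z95 125.7
y gaps at x 0.575 ([(np.float64(-1.6), np.float64(22.6))], array([-100.2,  121.7]))
y gaps at x 0.59 ([(np.float64(-1.4), np.float64(22.8))], array([-100.2,  121.7]))
y gaps at x 0.605 ([(np.float64(-1.6), np.float64(23.1))], array([-100.9,  121.5]))
x gaps at y -0.03 ([(np.float64(612.2), np.float64(657.9))], array([560.1, 724.7]))
x gaps at y -0.02 ([(np.float64(612.4), np.float64(658.6))], array([559.2, 724.7]))
x gaps at y 0.03 ([(np.float64(612.4), np.float64(658.5))], array([560.2, 724.7]))
x gaps at y 0.04 ([(np.float64(612.1), np.float64(658.5))], array([560.4, 724.6]))
y gaps at x 0.63 ([(np.float64(-65.2), np.float64(95.2))], array([-100.9,  121.2]))
y gaps at x 0.67 ([(np.float64(-64.9), np.float64(-58.8)), (np.float64(62.2), np.float64(68.4)), (np.float64(68.6), np.float64(87.5))], array([-100.1,  121.5]))
y gaps at x 0.68 ([(np.float64(-65.1), np.float64(-40.9)), (np.float64(62.0), np.float64(68.5))], array([-100.3,  121.8]))
slot_mouth [([0.5622, 0.0118, 0.0511], 0.56), ([0.4603, 0.2853, -0.0005], 0.37)]
slot_cross [([0.5654, 0.0114, 0.0535], 0.28)]
station_left [([0.6637, 0.0774, 0.0037], 0.48)]
station_right []
cell_done [([0.6635, 0.0759, -0.0], 0.71)]
cell_other [([0.6642, -0.0538, 0.001], 0.74)]
```

View pics/w1.png

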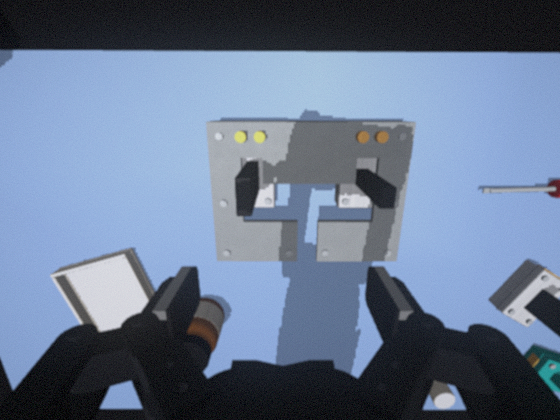

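The wrist view confirms it: broad tab at (247,187), narrow at (376,187), fixture outline (208–413, 121–262). This puts the fixture origin at (0.5603, 0.0107) with yaw near 0 and the done tab at (0.6627, 0.0752). Now I'll grasp it.

Call:
{"name": "send_rows", "arguments": {"dp": [[0.055,-0.172,0],[0,0,0.193],[0,0,0.193],[0,0,0.193],[0,0,0.193]], "angular": [[0,0,0],[0,0,0],[0,0,0],[0,0,0],[0,0,0]], "gripper": 0.6}}

```text
time: 4.25
tcp_pos: [0.6624, 0.0753, 0.2491]
tcp_rot: [1.0, 0.004, 0.001, 0.0]
ft_force: [0.8, -0.5, 0.2]
grip_width: 0.0515
gripper_force: 0.0
```

Call:
{"name": "send_rows", "arguments": {"dp": [[0,0,0],[0,0,0],[0,0,0],[0,0,0],[0,0,0]], "angular": [[0,0,0],[0,0,0],[0,0,0],[0,0,0],[0,0,0]], "gripper": 0, "force": 60}}

```text
time: 4.67
tcp_pos: [0.6636, 0.0749, 0.2534]
tcp_rot: [1.0, 0.004, 0.002, 0.0]
ft_force: [-0.7, -1.2, -2.1]
grip_width: 0.0131
gripper_force: 59.3
```

Call:
{"name": "send_rows", "arguments": {"dp": [[0,0,0],[0,0,0],[0,0,0]], "angular": [[0,0,0],[0,0,0],[0,0,0]]}}

```text
time: 4.92
tcp_pos: [0.6634, 0.0751, 0.2528]
tcp_rot: [1.0, 0.004, 0.002, 0.0]
ft_force: [-1.1, 0.9, 6.6]
grip_width: 0.0133
gripper_force: 60.7
```

Call:
{"name": "send_rows", "arguments": {"dp": [[0,0,-0.015],[0,0,0],[-0.068,0,0],[-0.068,0,0],[0,0,0]], "angular": [[0,0,0],[0,0,0],[0,0,0],[0,0,0],[0,0,0]]}}

```text
time: 5.33
tcp_pos: [0.6338, 0.075, 0.253]
tcp_rot: [1.0, 0.004, -0.001, 0.0]
ft_force: [-0.9, -0.6, -3.2]
grip_width: 0.0131
gripper_force: 59.3
```

Call:
{"name": "send_rows", "arguments": {"dp": [[0.005,0.107,0],[0,0.107,0],[0,0.107,0],[0,0,0]], "angular": [[0,0,0],[0,0,0],[0,0,0],[0,0,0]]}}

```text
time: 5.67
tcp_pos: [0.6373, 0.007, 0.2531]
tcp_rot: [1.0, 0.002, -0.0, 0.001]
ft_force: [0.3, 0.2, -2.8]
grip_width: 0.0137
gripper_force: 59.8
```

Call:
{"name": "send_rows", "arguments": {"dp": [[0,0,0],[0,0,0]], "angular": [[0,0,0],[0,0,0]]}}

```text
time: 5.83
tcp_pos: [0.6368, 0.0107, 0.2529]
tcp_rot: [1.0, 0.003, -0.0, -0.0]
ft_force: [-0.6, -0.7, -2.9]
grip_width: 0.0129
gripper_force: 59.8
```

Call:
{"name": "send_rows", "arguments": {"dp": [[-0.137,0,0],[-0.137,0,0],[-0.137,0,0],[-0.137,0,0],[-0.137,0,0]], "angular": [[0,0,0],[0,0,0],[0,0,0],[0,0,0],[0,0,0]]}}

```text
time: 6.25
tcp_pos: [0.4985, 0.0106, 0.2532]
tcp_rot: [1.0, 0.004, -0.0, -0.0]
ft_force: [-0.4, 0.6, -2.3]
grip_width: 0.0136
gripper_force: 59.8
```

Call:
{"name": "send_rows", "arguments": {"dp": [[-0.02,0,-0.15],[0,0,-0.15],[0,0,-0.15],[0,0,-0.15],[0,0,-0.15]], "angular": [[0,0,0],[0,0,0],[0,0,0],[0,0,0],[0,0,0]]}}

```text
time: 6.67
tcp_pos: [0.4954, 0.0107, 0.4049]
tcp_rot: [1.0, 0.004, 0.0, -0.0]
ft_force: [0.9, -0.3, -3.2]
grip_width: 0.0134
gripper_force: 59.8
```

Call:
{"name": "send_rows", "arguments": {"dp": [[0,0,0],[0,0,0]], "angular": [[0,0,0],[0,0,0]]}}

```text
time: 6.83
tcp_pos: [0.4963, 0.0103, 0.4052]
tcp_rot: [1.0, 0.004, 0.002, 0.0]
ft_force: [-0.9, -1.4, -4.4]
grip_width: 0.0132
gripper_force: 59.9
```

Call:
{"name": "send_rows", "arguments": {"dp": [[-0.021,-0.171,0],[-0.021,-0.171,0],[-0.021,-0.171,0],[-0.021,-0.171,0]], "angular": [[0,0,0],[0,0,0],[0,0,0],[0,0,0]]}}

```text
time: 7.17
tcp_pos: [0.4768, 0.1479, 0.4009]
tcp_rot: [1.0, 0.003, -0.002, -0.0]
ft_force: [0.6, -0.2, -3.8]
grip_width: 0.0137
gripper_force: 60.5
```

Call:
{"name": "send_rows", "arguments": {"dp": [[-0.021,-0.171,0],[-0.021,-0.171,0],[-0.021,-0.171,0],[-0.021,-0.171,0]], "angular": [[0,0,0],[0,0,0],[0,0,0],[0,0,0]]}}

```text
time: 7.5
tcp_pos: [0.4588, 0.2849, 0.4007]
tcp_rot: [1.0, 0.004, -0.002, 0.001]
ft_force: [1.1, -1.1, -3.1]
grip_width: 0.0134
gripper_force: 60.5
```

Call:
{"name": "send_rows", "arguments": {"dp": [[0,0,0],[0,0,0],[0,0,0],[0,0,0],[0,0,0]], "angular": [[0,0,-0.108],[0,0,-0.108],[0,0,-0.108],[0,0,-0.108],[0,0,-0.108]]}}

```text
time: 7.92
tcp_pos: [0.4592, 0.2834, 0.4005]
tcp_rot: [0.989, 0.146, -0.002, 0.0]
ft_force: [0.3, -0.2, -3.0]
grip_width: 0.0132
gripper_force: 61.0
```

Call:
{"name": "send_rows", "arguments": {"dp": [[0,0,0.13],[0,0,0.13],[0,0,0.13],[0,0,0.13],[0,0,0.13]], "angular": [[0,0,0],[0,0,0],[0,0,0],[0,0,0],[0,0,0]]}}

```text
time: 8.33
tcp_pos: [0.4586, 0.283, 0.2698]
tcp_rot: [0.989, 0.145, -0.002, 0.0]
ft_force: [0.0, 0.4, -3.8]
grip_width: 0.0131
gripper_force: 61.2
```

Call:
{"name": "send_rows", "arguments": {"dp": [[0,0,0],[0,0,0]], "angular": [[0,0,0],[0,0,0]]}}

```text
time: 8.5
tcp_pos: [0.4585, 0.2828, 0.2704]
tcp_rot: [0.989, 0.145, -0.004, 0.001]
ft_force: [0.4, 0.3, -2.5]
grip_width: 0.0131
gripper_force: 61.0
```

Call:
{"name": "send_rows", "arguments": {"dp": [[0,0,0.03],[0,0,0.03],[0,0,0],[0,0,0]], "angular": [[0,0,0],[0,0,0],[0,0,0],[0,0,0]]}}

```text
time: 8.83
tcp_pos: [0.4603, 0.283, 0.2618]
tcp_rot: [0.989, 0.145, 0.0, -0.0]
ft_force: [0.2, 0.2, -3.0]
grip_width: 0.0134
gripper_force: 61.0
```

Call:
{"name": "send_rows", "arguments": {"dp": [[0,0,0.01],[0,0,0],[0,0,0]], "angular": [[0,0,0],[0,0,0],[0,0,0]]}}

```text
time: 9.08
tcp_pos: [0.4603, 0.2829, 0.2596]
tcp_rot: [0.99, 0.144, 0.0, -0.0]
ft_force: [-0.1, 0.0, -3.3]
grip_width: 0.0133
gripper_force: 61.0
```

Call:
{"name": "send_rows", "arguments": {"dp": [[0,0,0.01],[0,0,0],[0,0,0]], "angular": [[0,0,0],[0,0,0],[0,0,0]]}}

```text
time: 9.33
tcp_pos: [0.4606, 0.2831, 0.2579]
tcp_rot: [0.99, 0.145, 0.001, -0.0]
ft_force: [0.0, 1.1, 1.9]
grip_width: 0.0132
gripper_force: 61.8
```

Call:
{"name": "send_rows", "arguments": {"dp": [[0,0,0.005],[0,0,0],[0,0,0]], "angular": [[0,0,0],[0,0,0],[0,0,0]]}}

```text
time: 9.58
tcp_pos: [0.4609, 0.2832, 0.2577]
tcp_rot: [0.99, 0.145, 0.001, -0.0]
ft_force: [0.4, -0.2, 6.8]
grip_width: 0.0132
gripper_force: 62.7
```

Call:
{"name": "send_rows", "arguments": {"dp": [[0,0,0],[0,0,0],[0,0,0],[0,0,0]], "angular": [[0,0,0],[0,0,0],[0,0,0],[0,0,0]], "gripper": 0.5}}

```text
time: 9.92
tcp_pos: [0.46, 0.2829, 0.256]
tcp_rot: [0.99, 0.145, -0.0, 0.0]
ft_force: [-0.1, -0.5, 0.8]
grip_width: 0.0427
gripper_force: 0.0
```

Call:
{"name": "send_rows", "arguments": {"dp": [[0,0,-0.15],[0,0,-0.2],[0,0,-0.2],[0,0,-0.2],[0,0,0]], "angular": [[0,0,0],[0,0,0],[0,0,0],[0,0,0],[0,0,0]]}}

```text
time: 10.33
tcp_pos: [0.4621, 0.2838, 0.4154]
tcp_rot: [0.989, 0.145, 0.007, -0.001]
ft_force: [1.0, 0.0, 0.8]
grip_width: 0.0424
gripper_force: 0.0
```

Run:
```python
from meas import *
s=monitor.read_state(); print(s["tcp_pos"],s["qpos"])
im,d=eyes.get_image("wrist"); save("w2.png",im)
sel=V("wrist",d).sel
rect(sel(.4,.52,.22,.34,.118,.135),"done tab top"); rect(sel(.35,.57,.2,.38,.03,.042),"done body"); rect(sel(.33,.6,.195,.4,.012,.026),"tray")
for n in ("top","side"):
    im,d=eyes.get_image(n); sel=V(n,d).sel; print(n)
    rect(sel(.4,.52,.22,.34,.118,.14),"done tab top"); rect(sel(.35,.57,.2,.38,.03,.042),"done body"); rect(sel(.6,.75,-.1,-.02,.075,.15),"other tab")
    rect(sel(.42,.56,-.38,-.25,.118,.15),"fresh tab top")
```

```text
[0.4621 0.2838 0.4154] [0.3317 0.0938 1.6828 0.     1.3506 1.6122]
done tab top 579 c [458.5 281.9] size [36.  13.3] ang 16.48 zmed 126.1 z95 127.2
done body 1915 c [458.6 282.1] size [78.6 50. ] ang 16.67 zmed 33.1 z95 35.9
tray 1793 c [457.7 284.2] size [158.3 114.2] ang 16.67 zmed 17.7 z95 19.5
top
done tab top 165 c [460.  281.7] size [35.9 15.8] ang 17.86 zmed 130.2 z95 133.0
done body 588 c [460.5 281.5] size [80.2 50.5] ang 16.58 zmed 37.3 z95 40.6
other tab 101 c [662.  -54.4] size [20.4 12.6] ang 0.28 zmed 123.9 z95 127.4
fresh tab top 133 c [ 490.5 -310.8] size [14.2 35.8] ang 58.92 zmed 125.1 z95 127.1
side
done tab top 73 c [460.2 278.3] size [34.9 18.3] ang 8.02 zmed 127.5 z95 130.3
done body 159 c [460.7 277.8] size [80.6 50.5] ang 10.22 zmed 36.3 z95 39.7
other tab 198 c [661.9 -57.4] size [15.4 20.8] ang 86.28 zmed 104.4 z95 125.1
fresh tab top 177 c [ 489.7 -312.8] size [15.6 36. ] ang 60.42 zmed 124.5 z95 126.3
```

Step 1 looks met: the done cell stands square at the tray centre, with its tab top at the expected 0.126–0.130. Next is the fresh cell.

Call:
{"name": "send_rows", "arguments": {"dp": [[0,0,0],[0,0,0],[0,0,0],[0,0,0]], "angular": [[0,0,0.186],[0,0,0.186],[0,0,0.186],[0,0,0]]}}

```text
time: 10.82
tcp_pos: [0.4597, 0.2827, 0.4038]
tcp_rot: [1.0, -0.003, -0.002, 0.001]
ft_force: [0.1, -0.1, -0.6]
grip_width: 0.0427
gripper_force: 0.0
```

Call:
{"name": "send_rows", "arguments": {"dp": [[0.01,0.198,0],[0.01,0.198,0],[0.01,0.198,0],[0.01,0.198,0],[0.01,0.198,0]], "angular": [[0,0,0],[0,0,0],[0,0,0],[0,0,0],[0,0,0]]}}

```text
time: 11.23
tcp_pos: [0.469, 0.0834, 0.4047]
tcp_rot: [1.0, 0.001, -0.001, -0.0]
ft_force: [1.5, 0.4, 0.1]
grip_width: 0.0422
gripper_force: 0.0
```

Call:
{"name": "send_rows", "arguments": {"dp": [[0.01,0.198,0],[0.01,0.198,0],[0.01,0.198,0],[0.01,0.198,0],[0.01,0.198,0]], "angular": [[0,0,0],[0,0,0],[0,0,0],[0,0,0],[0,0,0]]}}

```text
time: 11.65
tcp_pos: [0.4786, -0.1149, 0.4048]
tcp_rot: [1.0, 0.001, -0.001, -0.001]
ft_force: [0.6, 0.4, 0.5]
grip_width: 0.0424
gripper_force: 0.0
```

Call:
{"name": "send_rows", "arguments": {"dp": [[0.01,0.198,0],[0.01,0.198,0],[0.01,0.198,0],[0.01,0.198,0],[0.01,0.198,0]], "angular": [[0,0,0],[0,0,0],[0,0,0],[0,0,0],[0,0,0]]}}

```text
time: 12.07
tcp_pos: [0.4883, -0.3129, 0.4044]
tcp_rot: [1.0, 0.0, -0.001, -0.001]
ft_force: [0.5, -0.3, 0.1]
grip_width: 0.043
gripper_force: 0.0
```

Call:
{"name": "send_rows", "arguments": {"dp": [[0,0,0],[0,0,0],[0,0,0],[0,0,0],[0,0,0]], "angular": [[0,0,0.205],[0,0,0.205],[0,0,0.205],[0,0,0.205],[0,0,0.205]]}}

```text
time: 12.48
tcp_pos: [0.4886, -0.3111, 0.4042]
tcp_rot: [0.964, -0.267, -0.002, -0.001]
ft_force: [0.9, 0.4, 0.9]
grip_width: 0.0427
gripper_force: 0.0
```

Call:
{"name": "send_rows", "arguments": {"dp": [[0,0,0],[0,0,0],[0,0,0]], "angular": [[0,0,0],[0,0,0],[0,0,0]]}}

```text
time: 12.73
tcp_pos: [0.4888, -0.311, 0.4053]
tcp_rot: [0.965, -0.264, -0.001, -0.0]
ft_force: [-1.1, 0.2, 0.4]
grip_width: 0.0428
gripper_force: 0.0
```

Run:
```python
from meas import *
s=monitor.read_state(); T=R.from_quat(s["tcp_rot"]).as_matrix(); print(s["tcp_pos"],"psi",np.degrees(np.arctan2(T[1,0],T[0,0])),"z",T[:,2],s["qpos"])
im,d=eyes.get_image("wrist"); save("w3.png",im)
sel=V("wrist",d).sel
rect(sel(.42,.56,-.38,-.25,.118,.135),"fresh tab top"); rect(sel(.42,.56,-.38,-.25,.024,.04),"body")
P=sel(.42,.56,-.38,-.25,.118,.135); c=cv2.minAreaRect(np.ascontiguousarray(P[:,:2].astype(np.float32)))[0]
print("tool delta",T.T@(np.array([*c,.25])-s["tcp_pos"])/.2)
```

```text
[ 0.4888 -0.311   0.4053] psi -30.62302215822778 z [-0.0012  0.0011 -1.    ] [-0.7714  0.1903  1.5945 -0.      1.3584  1.3339]
fresh tab top 622 c [ 489.7 -310.8] size [13.8 36.3] ang 59.65 zmed 125.1 z95 126.3
body 2014 c [ 490.2 -311.1] size [49.9 79.2] ang 59.97 zmed 32.2 z95 35.0
tool delta [ 0.0046 -0.003   0.7767]
```

View pics/w3.png

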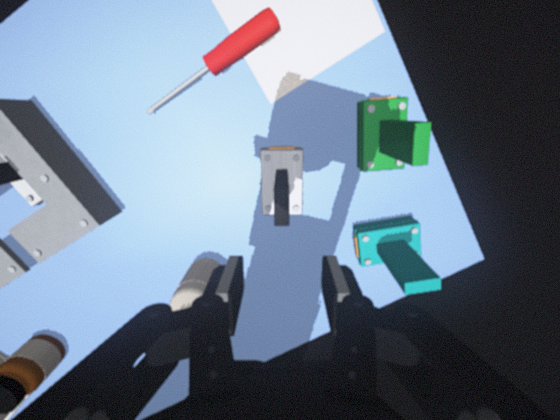

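The wrist view has the silver fresh cell centred between the fingers at (282,183), brass nose away at (281,148), with the driver and look-alikes well clear. Descend and grip.

Call:
{"name": "send_rows", "arguments": {"dp": [[0.005,-0.003,0.191],[0,0,0.191],[0,0,0.191],[0,0,0.191],[0,0,0]], "angular": [[0,0,0],[0,0,0],[0,0,0],[0,0,0],[0,0,0]]}}

```text
time: 13.2
tcp_pos: [0.4872, -0.3085, 0.2452]
tcp_rot: [0.964, -0.265, -0.006, -0.003]
ft_force: [-1.9, 2.4, -1.7]
grip_width: 0.0431
gripper_force: 0.0
```

Call:
{"name": "send_rows", "arguments": {"dp": [[0,0,0],[0,0,0],[0,0,0],[0,0,0],[0,0,0]], "angular": [[0,0,0],[0,0,0],[0,0,0],[0,0,0],[0,0,0]], "gripper": 0, "force": 60}}

```text
time: 13.62
tcp_pos: [0.4909, -0.3118, 0.2562]
tcp_rot: [0.964, -0.266, 0.002, 0.001]
ft_force: [0.2, 1.0, 5.5]
grip_width: 0.0136
gripper_force: 61.0
```

Call:
{"name": "send_rows", "arguments": {"dp": [[0,0,0],[0,0,0],[0,0,0]], "angular": [[0,0,0],[0,0,0],[0,0,0]]}}

```text
time: 13.87
tcp_pos: [0.491, -0.3118, 0.2562]
tcp_rot: [0.964, -0.266, 0.002, 0.001]
ft_force: [0.3, 1.4, 7.4]
grip_width: 0.0133
gripper_force: 61.4
```

Call:
{"name": "send_rows", "arguments": {"dp": [[0,0,-0.1],[0,0,-0.15],[0,0,-0.2],[0,0,-0.2],[0,0,-0.15]], "angular": [[0,0,0],[0,0,0],[0,0,0],[0,0,0],[0,0,0]]}}

```text
time: 14.28
tcp_pos: [0.4901, -0.3111, 0.4174]
tcp_rot: [0.964, -0.266, 0.001, 0.001]
ft_force: [0.6, -0.9, -1.8]
grip_width: 0.0132
gripper_force: 59.8
```

Call:
{"name": "send_rows", "arguments": {"dp": [[0,0,0],[0,0,0],[0,0,0]], "angular": [[0,0,0],[0,0,0],[0,0,0]]}}

```text
time: 14.53
tcp_pos: [0.4897, -0.3107, 0.4125]
tcp_rot: [0.964, -0.266, -0.001, -0.0]
ft_force: [-1.0, -0.2, -4.0]
grip_width: 0.0134
gripper_force: 59.9
```

Call:
{"name": "send_rows", "arguments": {"dp": [[0,0,-0.05],[0,0,-0.05],[0,0,0],[0,0,0],[0,0,0]], "angular": [[0,0,-0.205],[0,0,-0.205],[0,0,-0.205],[0,0,-0.205],[0,0,-0.205]]}}

```text
time: 14.95
tcp_pos: [0.4896, -0.3107, 0.4306]
tcp_rot: [1.0, 0.002, -0.002, -0.002]
ft_force: [-0.3, 0.9, -3.9]
grip_width: 0.0139
gripper_force: 59.7
```

Call:
{"name": "send_rows", "arguments": {"dp": [[0,-0.2,0],[0,-0.2,0],[0,-0.2,0],[0,-0.2,0]], "angular": [[0,0,0],[0,0,0],[0,0,0],[0,0,0]]}}

```text
time: 15.28
tcp_pos: [0.4895, -0.1494, 0.4305]
tcp_rot: [1.0, -0.002, -0.002, -0.001]
ft_force: [0.8, 0.8, -3.8]
grip_width: 0.0131
gripper_force: 60.9
```

Call:
{"name": "send_rows", "arguments": {"dp": [[0,-0.2,0],[0,-0.2,0],[0,-0.2,0],[0,-0.2,0]], "angular": [[0,0,0],[0,0,0],[0,0,0],[0,0,0]]}}

```text
time: 15.62
tcp_pos: [0.4897, 0.0108, 0.4309]
tcp_rot: [1.0, -0.001, -0.002, -0.001]
ft_force: [1.2, -0.2, -3.5]
grip_width: 0.0132
gripper_force: 60.8
```

Call:
{"name": "send_rows", "arguments": {"dp": [[0,0,0.1],[0,0,0.2],[0,0,0.2],[0,0,0.2],[0,0,0]], "angular": [[0,0,0],[0,0,0],[0,0,0],[0,0,0],[0,0,0]]}}

```text
time: 16.03
tcp_pos: [0.4857, 0.0101, 0.2834]
tcp_rot: [1.0, -0.001, -0.01, -0.002]
ft_force: [-1.6, 0.4, -4.7]
grip_width: 0.0137
gripper_force: 61.1
```

Call:
{"name": "send_rows", "arguments": {"dp": [[0,0,0],[0,0,0],[0,0,0]], "angular": [[0,0,0],[0,0,0],[0,0,0]]}}

```text
time: 16.28
tcp_pos: [0.492, 0.0085, 0.2958]
tcp_rot: [1.0, -0.001, 0.002, 0.0]
ft_force: [-0.4, -0.3, -3.4]
grip_width: 0.0134
gripper_force: 61.2
```

Run:
```python
from meas import *
s=monitor.read_state(); T=R.from_quat(s["tcp_rot"]).as_matrix(); print(s["tcp_pos"],"psi",np.degrees(np.arctan2(T[1,0],T[0,0])),"z",T[:,2],s["ft_force"])
for n in ("wrist","top","side"):
    im,d=eyes.get_image(n); save(f"{n}4.png",im); C=V(n,d); sel=C.sel; print(n)
    rect(sel(.43,.548,-.05,.07,.03,.07),"body"); rect(sel(.5,.8,-.15,.18,.046,.059),"cover")
    print([(np.round(x["point"],4).tolist(),round(x["p"],2)) for x in models.pinpoint(n,"cell_fresh_nose")[:4]])
```

```text
[0.492  0.0085 0.2958] psi -0.12833174311665682 z [ 0.004  -0.0009 -1.    ] [-0.4163 -0.2791 -3.4462]
wrist
body 574 c [530.8   8. ] size [ 4.  50.8] ang 0.07 zmed 61.7 z95 68.9
cover 30300 c [586.3  10.6] size [223.7 112.5] ang 90.0 zmed 53.3 z95 54.6
[([0.5312, 0.0113, 0.0582], 0.55)]
top
body 0
cover 3554 c [643.4  10.2] size [223.3 165. ] ang 89.78 zmed 53.3 z95 56.4
[([0.5136, -0.4594, 0.0179], 0.8), ([0.3627, -0.3486, 0.0144], 0.73)]
side
body 335 c [489.5 -14.9] size [81.2 13.3] ang 1.02 zmed 54.8 z95 68.0
cover 2839 c [613.4   8.9] size [223.9 227.4] ang 0.25 zmed 52.5 z95 54.7
[([0.3598, -0.3446, 0.0174], 0.86), ([0.5341, 0.0104, 0.0595], 0.71), ([0.5149, -0.4573, 0.016], 0.69), ([0.4589, 0.2836, 0.003], 0.28)]
```

View pics/side4.png

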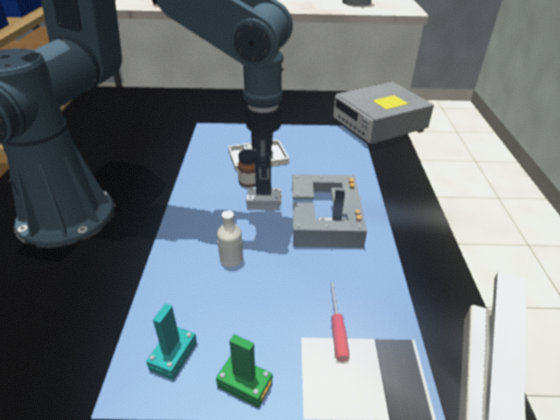

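The side view shows the cell held level at (264,200) in front of the mouth, with the bottle and jar unmoved. Lower it to just above the bench.

Call:
{"name": "send_rows", "arguments": {"dp": [[0,0,0.06],[0,0,0.06],[0,0,0.05],[0,0,0],[0,0,0]], "angular": [[0,0,0],[0,0,0],[0,0,0],[0,0,0],[0,0,0]]}}

```text
time: 17.0
tcp_pos: [0.4905, 0.0089, 0.2591]
tcp_rot: [1.0, -0.001, -0.001, -0.0]
ft_force: [0.0, -0.3, -3.1]
grip_width: 0.0136
gripper_force: 61.2
```

Call:
{"name": "send_rows", "arguments": {"dp": [[0,0,0],[0,0,0],[0,0,0],[0,0,0]], "angular": [[0,0,0],[0,0,0],[0,0,0],[0,0,0]]}}

```text
time: 17.33
tcp_pos: [0.491, 0.0088, 0.26]
tcp_rot: [1.0, -0.001, 0.0, 0.0]
ft_force: [0.1, 0.7, -3.7]
grip_width: 0.0135
gripper_force: 61.2
```

Run:
```python
from meas import *
s=monitor.read_state(); T=R.from_quat(s["tcp_rot"]).as_matrix(); print(s["tcp_pos"],"psi",np.degrees(np.arctan2(T[1,0],T[0,0])),"z",T[:,2],s["ft_force"])
im,d=eyes.get_image("side"); C=V("side",d); rect(C.sel(.43,.548,-.05,.07,.02,.05),"body")
print([(np.round(x["point"],4).tolist(),round(x["p"],2)) for x in models.pinpoint("side","cell_fresh_nose")[:4]])
im,d=eyes.get_image("wrist"); rect(V("wrist",d).sel(.43,.548,-.05,.07,.025,.05),"body w")
```

```text
[0.491  0.0088 0.26  ] psi -0.12135181421518522 z [ 0.001  -0.0002 -1.    ] [ 0.1353  0.7187 -3.6909]
body 524 c [488.9   4.1] size [83.1 51.9] ang 1.92 zmed 35.1 z95 43.8
[([0.3624, -0.3467, 0.0171], 0.84), ([0.5175, -0.4585, 0.0133], 0.68), ([0.5334, 0.0063, 0.0237], 0.55)]
body w 4572 c [498.5   8.6] size [63.8 50.3] ang 0.43 zmed 35.4 z95 38.3
```

Call:
{"name": "send_rows", "arguments": {"dp": [[0.1,-0.011,0],[0.1,0,0],[0.1,0,0],[0,0,0]], "angular": [[0,0,0],[0,0,0],[0,0,0],[0,0,0]]}}

```text
time: 17.82
tcp_pos: [0.5539, 0.0105, 0.2605]
tcp_rot: [1.0, -0.001, 0.002, 0.0]
ft_force: [-0.1, 0.2, -3.7]
grip_width: 0.013
gripper_force: 61.3
```

Call:
{"name": "send_rows", "arguments": {"dp": [[0.1,0,0],[0.15,0,0],[0.12,0,0],[0.05,0,0],[0,0,0]], "angular": [[0,0,0],[0,0,0],[0,0,0],[0,0,0],[0,0,0]]}}

```text
time: 18.23
tcp_pos: [0.6365, 0.0105, 0.2596]
tcp_rot: [1.0, -0.001, 0.001, 0.0]
ft_force: [-0.8, -0.4, -3.1]
grip_width: 0.0131
gripper_force: 61.2
```

Call:
{"name": "send_rows", "arguments": {"dp": [[0,0,0],[0,0,0]], "angular": [[0,0,0],[0,0,0]]}}

```text
time: 18.4
tcp_pos: [0.6337, 0.0109, 0.2588]
tcp_rot: [1.0, -0.001, -0.001, -0.0]
ft_force: [-0.5, 0.1, -4.0]
grip_width: 0.0134
gripper_force: 61.2
```

Call:
{"name": "send_rows", "arguments": {"dp": [[0.003,-0.1,0],[0,-0.12,0],[0,-0.1,0],[0,0,0],[0,0,0]], "angular": [[0,0,0],[0,0,0],[0,0,0],[0,0,0],[0,0,0]]}}

```text
time: 18.82
tcp_pos: [0.6344, 0.0759, 0.2594]
tcp_rot: [1.0, 0.0, -0.001, 0.0]
ft_force: [0.3, -0.8, -4.2]
grip_width: 0.0137
gripper_force: 61.3
```

Call:
{"name": "send_rows", "arguments": {"dp": [[0,0,0],[0,0,0]], "angular": [[0,0,0],[0,0,0]]}}

```text
time: 18.98
tcp_pos: [0.6352, 0.0741, 0.2595]
tcp_rot: [1.0, -0.001, -0.0, 0.0]
ft_force: [0.5, -0.2, -3.1]
grip_width: 0.0132
gripper_force: 61.3
```

Now forward 24 mm, lower to the bench, then creep to contact.

Call:
{"name": "send_rows", "arguments": {"dp": [[0.06,-0.002,0],[0.06,0,0],[0,0,0],[0,0,0]], "angular": [[0,0,0],[0,0,0],[0,0,0],[0,0,0]]}}

```text
time: 19.32
tcp_pos: [0.6596, 0.0742, 0.2594]
tcp_rot: [1.0, -0.002, -0.0, 0.0]
ft_force: [-0.4, -0.1, -2.8]
grip_width: 0.0132
gripper_force: 61.3
```

Call:
{"name": "send_rows", "arguments": {"dp": [[0,0,0.008],[0,0,0.004],[0,0,0],[0,0,0]], "angular": [[0,0,0],[0,0,0],[0,0,0],[0,0,0]]}}

```text
time: 19.65
tcp_pos: [0.6591, 0.0751, 0.2569]
tcp_rot: [1.0, -0.001, -0.0, -0.0]
ft_force: [0.6, -0.6, -4.4]
grip_width: 0.013
gripper_force: 61.3
```

Still hanging by about 1 mm. Now creep forward in 1 mm steps.

Call:
{"name": "send_rows", "arguments": {"dp": [[0.01,0,0],[0.005,0,0],[0,0,0],[0,0,0]], "angular": [[0,0,0],[0,0,0],[0,0,0],[0,0,0]]}}

```text
time: 19.98
tcp_pos: [0.6626, 0.0752, 0.2572]
tcp_rot: [1.0, -0.001, 0.0, 0.0]
ft_force: [0.4, 0.1, -3.1]
grip_width: 0.0132
gripper_force: 61.3
```

Call:
{"name": "send_rows", "arguments": {"dp": [[0.005,0,0],[0,0,0],[0,0,0]], "angular": [[0,0,0],[0,0,0],[0,0,0]]}}

```text
time: 20.23
tcp_pos: [0.6636, 0.0751, 0.2571]
tcp_rot: [1.0, -0.001, 0.0, -0.0]
ft_force: [0.7, 0.9, -4.3]
grip_width: 0.0134
gripper_force: 61.3
```

Call:
{"name": "send_rows", "arguments": {"dp": [[0.005,0,0],[0,0,0],[0,0,0]], "angular": [[0,0,0],[0,0,0],[0,0,0]]}}

```text
time: 20.48
tcp_pos: [0.6646, 0.0751, 0.2571]
tcp_rot: [1.0, -0.001, 0.0, -0.0]
ft_force: [-0.2, -1.4, -3.8]
grip_width: 0.0133
gripper_force: 61.3
```

Call:
{"name": "send_rows", "arguments": {"dp": [[0.005,0,0],[0,0,0],[0,0,0]], "angular": [[0,0,0],[0,0,0],[0,0,0]]}}

```text
time: 20.73
tcp_pos: [0.6656, 0.0751, 0.2571]
tcp_rot: [1.0, -0.001, 0.0, 0.0]
ft_force: [-0.5, -0.5, -3.3]
grip_width: 0.0134
gripper_force: 61.3
```

Call:
{"name": "send_rows", "arguments": {"dp": [[0.005,0,0],[0,0,0],[0,0,0]], "angular": [[0,0,0],[0,0,0],[0,0,0]]}}

```text
time: 20.98
tcp_pos: [0.6666, 0.0751, 0.2571]
tcp_rot: [1.0, -0.001, -0.0, 0.0]
ft_force: [-0.2, 0.1, -3.7]
grip_width: 0.0133
gripper_force: 61.3
```

Call:
{"name": "send_rows", "arguments": {"dp": [[0.005,0,0],[0,0,0],[0,0,0]], "angular": [[0,0,0],[0,0,0],[0,0,0]]}}

```text
time: 21.23
tcp_pos: [0.6674, 0.0751, 0.257]
tcp_rot: [1.0, -0.001, -0.0, -0.0]
ft_force: [-1.2, 0.0, -2.8]
grip_width: 0.0133
gripper_force: 61.3
```

Call:
{"name": "send_rows", "arguments": {"dp": [[0.005,0,0],[0,0,0],[0,0,0]], "angular": [[0,0,0],[0,0,0],[0,0,0]]}}

```text
time: 21.48
tcp_pos: [0.6681, 0.0751, 0.2568]
tcp_rot: [1.0, -0.001, -0.001, -0.0]
ft_force: [-3.8, 0.4, -1.1]
grip_width: 0.0132
gripper_force: 61.4
```

Contact with the block (−3.8 N). Lower to the bench.

Call:
{"name": "send_rows", "arguments": {"dp": [[0,0,0.005],[0,0,0],[0,0,0]], "angular": [[0,0,0],[0,0,0],[0,0,0]]}}

```text
time: 21.73
tcp_pos: [0.6681, 0.0752, 0.2566]
tcp_rot: [1.0, -0.001, -0.001, 0.0]
ft_force: [-7.1, 0.5, 2.4]
grip_width: 0.0135
gripper_force: 62.2
```

Call:
{"name": "send_rows", "arguments": {"dp": [[0,0,0.003],[0,0,0],[0,0,0]], "angular": [[0,0,0],[0,0,0],[0,0,0]]}}

```text
time: 21.98
tcp_pos: [0.6681, 0.0752, 0.2566]
tcp_rot: [1.0, -0.001, -0.001, 0.0]
ft_force: [-8.5, -0.3, 6.5]
grip_width: 0.0133
gripper_force: 62.8
```

On the bench and against the block. Release, rise and look.

Call:
{"name": "send_rows", "arguments": {"dp": [[0,0,0],[0,0,0],[0,0,0],[0,0,0],[0,0,0]], "angular": [[0,0,0],[0,0,0],[0,0,0],[0,0,0],[0,0,0]], "gripper": 0.5}}

```text
time: 22.4
tcp_pos: [0.6688, 0.075, 0.2558]
tcp_rot: [1.0, -0.001, 0.001, 0.0]
ft_force: [0.3, -0.5, 0.2]
grip_width: 0.0427
gripper_force: 0.0
```

Call:
{"name": "send_rows", "arguments": {"dp": [[0,0,-0.1],[0,0,-0.2],[0,0,-0.2],[0,0,-0.2],[0,0,0]], "angular": [[0,0,0],[0,0,0],[0,0,0],[0,0,0],[0,0,0]]}}

```text
time: 22.82
tcp_pos: [0.6707, 0.0751, 0.4065]
tcp_rot: [1.0, -0.001, 0.008, 0.0]
ft_force: [1.4, 0.5, 2.0]
grip_width: 0.043
gripper_force: 0.0
```

Call:
{"name": "send_rows", "arguments": {"dp": [[-0.1,0,0],[-0.1,0,0],[0,0,0],[0,0,0],[0,0,0]], "angular": [[0,0,0],[0,0,0],[0,0,0],[0,0,0],[0,0,0]]}}

```text
time: 23.23
tcp_pos: [0.629, 0.0751, 0.3957]
tcp_rot: [1.0, -0.001, 0.001, 0.0]
ft_force: [-0.0, 0.5, 0.9]
grip_width: 0.0426
gripper_force: 0.0
```

Run:
```python
from meas import *
s=monitor.read_state(); print(s["time"],s["tcp_pos"],s["ft_force"])
for n in ("wrist","top","side"):
    im,d=eyes.get_image(n); save(f"{n}5.png",im); sel=V(n,d).sel; print(n)
    rect(sel(.6,.75,.03,.12,.115,.15),"fresh tab top"); rect(sel(.61,.72,.04,.11,.02,.042),"fresh body top"); rect(sel(.6,.75,-.1,-.02,.075,.15),"other tab")
    rect(sel(.35,.57,.2,.38,.03,.042),"done body"); rect(sel(.5,.8,-.15,.18,.046,.059),"cover")
    print([(np.round(x["point"],4).tolist(),round(x["p"],2)) for x in models.pinpoint(n,"cell_fresh")[:3]])
```

```text
23.2333 [0.629  0.0751 0.3957] [-0.032   0.5207  0.87  ]
wrist
fresh tab top 703 c [665.   75.1] size [35.3 13.4] ang 0.3 zmed 124.8 z95 126.0
fresh body top 572 c [655.1  68.2] size [37.1 60.1] ang 89.26 zmed 31.9 z95 35.0
other tab 1029 c [662.3 -52.8] size [15.1 20.4] ang 89.9 zmed 116.7 z95 125.6
done body 974 c [475.9 286.4] size [48.2 51.7] ang 16.23 zmed 36.7 z95 39.7
cover 21799 c [642.5  10.3] size [165.4 223.1] ang 0.4 zmed 52.8 z95 54.1
[([0.6657, 0.0697, -0.0005], 0.81)]
top
fresh tab top 0
fresh body top 226 c [642.3  65.7] size [33.3 35.9] ang 89.93 zmed 32.1 z95 35.9
other tab 102 c [661.6 -54.3] size [19.4 12.6] ang 0.39 zmed 124.3 z95 127.6
done body 0
cover 3739 c [643.   -6.6] size [166.1 188.6] ang 0.18 zmed 53.3 z95 56.4
[([0.6616, 0.0784, 0.0005], 0.85), ([0.3449, -0.3902, 0.0012], 0.73), ([0.478, -0.4404, 0.0014], 0.63)]
side
fresh tab top 88 c [664.4  71.4] size [35.1 15. ] ang 3.83 zmed 123.5 z95 125.6
fresh body top 196 c [642.2  70.1] size [49.5 35.8] ang 88.91 zmed 31.0 z95 36.9
other tab 202 c [661.9 -57. ] size [20.1 17.6] ang 1.84 zmed 104.5 z95 125.3
done body 166 c [460.1 276.4] size [81.5 49.5] ang 12.31 zmed 36.5 z95 39.8
cover 2657 c [642.5   9. ] size [165.2 226.7] ang 0.25 zmed 52.6 z95 54.8
[([0.3442, -0.3915, -0.0019], 0.93), ([0.4778, -0.4396, -0.0022], 0.79), ([0.6656, 0.0742, 0.0005], 0.72)]
```

View pics/wrist5.png

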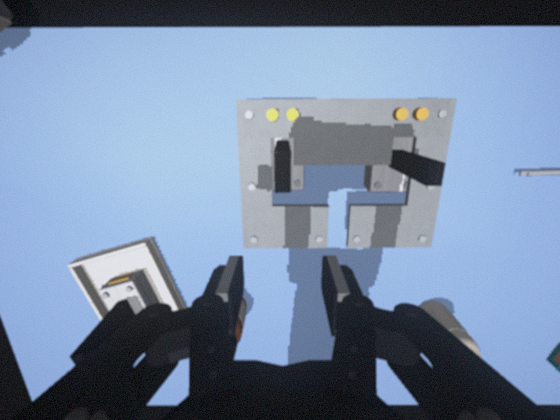

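The wrist view shows the fresh cell's broad tab home in the left pocket at (283,167), which measures as fixture x ≈ 105 mm. The narrow cell is unmoved at (417,167), the done cell stands in the tray at (127,290), and the gripper is clear.

```bash
python3 -c "
from plant import workorder; print(workorder.hand_in())"
```

```text
the job is handed in; nothing more can be done
None
```

The job is handed in: the finished cell stands upright in the tray, and the fresh broad-tab cell is home in the left station, touching its contact block, flat on the bench and released. The narrow-tab cell measured as unmoved. The hand-in returned no verdict, so success rests on my own camera and force readings.

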